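# Clip the matching keyed hub onto the test shaft

### The arm

A 6-joint arm with a two-finger parallel gripper is mounted at the origin on a cart in front of the work surface, level with it; the furniture and walls round the work are solid. World frame = base frame: x ahead of the robot, y to its left, z up, the work surface at z = 0. Lengths are in m, angles in degrees, forces in N, time in s.
With the tool pointing down it reaches from about 0.375 to 0.9 m from the base axis. Payload 3.1 kg.
Tool frame: the origin (TCP) lies midway between the tips of the shut fingers; the grasp point (between the pads) lies 19 mm behind it; z points along the fingers, y is the direction in which the jaws open and shut (so a half turn about z gives the same grasp; the last joint's range is limited). The gripper opens to 87 mm and grips with 3 to 60 N. Pads are 19 mm wide; open, the fingers measure 117 mm over their backs; the gripper's body (75 mm by 190 mm) begins 51 mm behind the grasp point.
Start: joints at [-86.087, 30.224, 82.088, -0, 67.689, -10.227], TCP at [0.153, -0.606, 0.223] pointing down, gripper open.
Joint ranges: [-176.69, 176.69], [-43.24, 126.21], [12.49, 139.97], [-82, 262], [0, 151.66], [-163.58, 163.58]. Speed limits (degrees/s): [159.86, 159.86, 180, 180, 180, 180].

### API

Orientations are given as a 3x3 rotation matrix whose columns are the frame's x, y, z axes.
In Python, from rig import status, vision, bot, models gives the robot as it stands.
- The arm moves only by the tool send_rows, never from a script. Its argument "moves" is a list of rows, each a list of 7 numbers: the shift along the tool's x, y, z in units of 25 mm (1.0 is 25 mm), then the turn, a rotation vector about the tool's x, y, z in units of 10 degrees (1.0 is 10 degrees), then the closure, from -1 (fully open) to 1 (shut), so that 0 is half open. In form: [[dx, dy, dz, rx, ry, rz, hand], ...]. A call has 1 to 12 rows; each row shifts and turns the commanded pose from where the row before left it, along the tool's axes as they then stand; what a row does not reach is not made up. A row lasts 1/8 s, in which the tool goes at most 62.5 mm and 10.7 degrees, less where a joint would pass 70% of its speed; a pose out of reach is approached as far as the arm can. A call is refused whole if a number of a shift passes 1 or a number of a turn 1, either way. A call with a gripper value outside its range is refused whole. The fingers move at their own pace and stop on an object; the grip force is fixed at half the most. Time passes only in rows, so rows that do not move let the fingers close. It gives the time, the measured TCP pose, the force and the opening at its end, in the units of the state.
- status.read_state(): the state, without advancing time (a new reading comes with each control period).
- vision.capture(name): name is "scene" or "top" or "wrist"; returns a dict with "img" (480x640x3 uint8, red, green, blue), "depth" (480x640 float32, m along the optical axis (not along the pixel's ray), 0 where there is no reading), "fx", "fy", "cx", "cy" (pixels), "pose" (4x4, takes a point from camera to world coordinates); the wrist camera has in their place "hand_eye" (4x4, takes a point from camera to tool coordinates, whose origin is the TCP and whose axes are the flange's). Camera axes: x right, y up, looking along -z (the intrinsics and any distortion apply to the point x, -y, -z); pixel columns grow to the right and rows downward; lengths in m; the calibration is good to about 2 mm. A picture is of the moment at which its call begins: read the wrist's pose just before it.
- bot.hand_in(): hands the job in, once; it reports no verdict.
Trained networks look in the newest picture that a camera, given by its name, has taken for a name from the list of things; names that differ only in an ending like _2 or _b are one class to them, and where a whole thing is asked for, a point or a joint stands for the part that bears it (a point fixed in the world has none). Each returns a list of dicts, best first, with "confidence" (0 to 1); they miss things now and then, are a little off and sometimes report something else, mostly with a low value. They report only what shows in the picture. A call takes as long as a camera call.
- models.masks_of(camera, name): "mask" (480x640 bool, what is visible of it) and "extent" ([left, top, right, bottom] in pixels, round what is visible of it).
- models.landmark_of(camera, name): "point" ([column, row] in pixels: a listed point, or the origin of a listed thing).
The state is a dict: "time_s": time; "joint_positions": joint angles; "qvel": joint speeds; "tau": joint torques, N m; "position": TCP position; "tcp_rot": TCP orientation; "force": force on the tool from outside, world axes, zero at the start; "moment": the same for the moment, N m; "opening": opening from 0.0 (shut) to 1.0 (fully open).
Only numpy, scipy, OpenCV 4.12 (cv2) and the standard library are available. Lean on these libraries where they do the work, as an engineer would, in place of code of your own. Each camera call takes 0.05 s, during which the arm holds its last target.

### The job

The test plate has one keyed shaft at the working station in line with the spring clip (two other shafts are parked behind it). Of the three hubs, pick the one whose keyway lets its arm point straight at the clip when it sits on the station shaft's key, and slide it right down onto that shaft's collar. Then swing the spring clip in by its red post until its tongue snaps down over the hub's arm; leave the other two hubs and the other loose things where they are.

Things in the scene. Friction and masses are not known exactly. Their poses are not given: they have to be found in the camera images.
- station (a point): Grey test plate (205 x 110 x 12 mm, fixed): the seat of its working station, 18 mm above the bench, on the axis of the shaft that stands there, at the top of that shaft's dark collar. x points along the plate from the station to the spring clip, z up. Two more shafts are parked 62 mm behind it (-x), 29 mm to either side.
- clip_pivot (a point): Vertical pivot of the spring clip, 95 mm from the station along the plate's +x; the point lies 18 mm above the bench. The clip is an aluminium carrier that swings level about this pivot and carries a dark, sprung, beaked tongue underneath.
- clip_post (a point): Half-way up the free part of the red round post (10 mm diameter) standing on the clip's carrier, 30 mm from the pivot: this point is 59 mm above the bench, the post's top 70 mm, the carrier's top below it 48 mm. Take or push the post to swing the clip; it needs about 3 to 12 N.
- clip_swing (a joint): Angle of the clip about its vertical pivot, rad. 0: swung in, pointing from pivot to station. 1.1 to 1.35: swung out to the +y side of the station's x axis (seen from above it turns clockwise as it swings out, anticlockwise as it swings in); stays where it is left. Stops at 1.4 and -0.25; it may have to go a little past 0, as the hub has some play.
- clip_tongue (a joint): Lift of the sprung tongue, rad: 0 is down (its stop), it is lifted about 0.2 while its beak rides over a hub's arm, and a spring snaps it down again once the beak is past the arm.
- clip_head (a point): Underside of the tongue's head, 40 mm from the pivot. Swung in, it lies above a seated hub's arm, 55 mm from the station, with one lug on either side of the arm; the leading lug has a sloping face that climbs over the arm.
- shaft_1_seat (a point): Keyed upright steel shaft, fixed: 20 mm diameter, reaching 37 mm above this point, top 4 mm tapered. The point is on its axis, on top of its 42 mm collar; x as the station's. Red key, 8 mm wide, to 15 mm from the axis and 30 mm above the collar, points to the clip (+x). Any of the shafts may stand at the station.
- shaft_2_seat (a point): Keyed upright steel shaft, fixed: 20 mm diameter, reaching 37 mm above this point, top 4 mm tapered. The point is on its axis, on top of its 42 mm collar; x as the station's. Red key, 8 mm wide, to 15 mm from the axis and 30 mm above the collar, points a quarter turn anticlockwise from +x, seen from above (+y). Any of the shafts may stand at the station.
- shaft_3_seat (a point): Keyed upright steel shaft, fixed: 20 mm diameter, reaching 37 mm above this point, top 4 mm tapered. The point is on its axis, on top of its 42 mm collar; x as the station's. Red key, 8 mm wide, to 15 mm from the axis and 30 mm above the collar, points a quarter turn clockwise from +x, seen from above (-y). Any of the shafts may stand at the station.
- hub_a_center (a point): Loose hub, 0.25 kg: round aluminium boss, 50 mm diameter, 34 mm high, standing flat, upright 22 mm bore in a brass bush. Point: on the bore's axis, half-way up. x: along its flat arm (16 mm wide, 10 thick, at the underside; tip 70 mm from the axis). Keyway (10 mm wide, to 16 mm from the axis, red dot) towards the arm's tip (+x).
- hub_a_arm (a point): On top of the arm of hub_a, 55 mm from the bore's axis.
- hub_b_center (a point): Loose hub, 0.25 kg: round aluminium boss, 50 mm diameter, 34 mm high, standing flat, upright 22 mm bore in a brass bush. Point: on the bore's axis, half-way up. x: along its flat arm (16 mm wide, 10 thick, at the underside; tip 70 mm from the axis). Keyway (10 mm wide, to 16 mm from the axis, red dot) a quarter turn anticlockwise from the arm, seen from above (+y).
- hub_b_arm (a point): On top of the arm of hub_b, 55 mm from the bore's axis.
- hub_c_center (a point): Loose hub, 0.25 kg: round aluminium boss, 50 mm diameter, 34 mm high, standing flat, upright 22 mm bore in a brass bush. Point: on the bore's axis, half-way up. x: along its flat arm (16 mm wide, 10 thick, at the underside; tip 70 mm from the axis). Keyway (10 mm wide, to 16 mm from the axis, red dot) a quarter turn clockwise from the arm, seen from above (-y).
- hub_c_arm (a point): On top of the arm of hub_c, 55 mm from the bore's axis.
- fitting_1: Bystander: hex brass pipe fitting, 35 mm tall; the origin is under its middle.
- marker: Bystander: black and blue felt marker, 127 mm, lying; the origin is under its middle.
- tape_roll: Bystander: red and white roll of thread tape, 54 mm diameter, lying flat; the origin is under its middle.
- hex_key: Bystander: black hexagon key, 88 mm, lying; the origin is under its middle.
- oil_bottle: Bystander: black oil bottle with yellow-green cap, 152 mm tall; the origin is under its middle.

How it is judged:
By the outcome, as a careful person would: the job done as asked, in the order asked, and still so for the second after the job is handed in, with the robot touching nothing.
It also fails if it takes over 58 s, if anything falls off the work surface, if the arm or the gripper's body presses on something with over 40 N, if the wrist force passes 120 N, or if a joint passes its speed limit or range.

## Working session

There is one attempt and no reset: what is moved stays moved. The work goes in short steps, Python scripts to look and compute and a tool call to move; the robot and the scene stay as the last step left them, time stands still between calls to the robot, and variables do not carry over. Pictures are saved under pics/ and viewed, and the job is handed in when it is done.

Besides the shell and the picture viewer there is one more tool, called after ">>>" in YAML: its name, and indented under it one key for each argument. send_rows: Moves the arm, as the interface text tells. Its arguments: {"type":"object","properties":{"moves":{"type":"array"}},"required":["moves"]}

```bash
ls; mkdir -p pics; python3 - <<'E'
from rig import status, vision, bot, models
import cv2
s=status.read_state(); print(s)
for n in ["scene","top"]:
    c=vision.capture(n); cv2.imwrite(f"pics/{n}0.png",c["img"][:,:,::-1]); print(n,c["fx"],c["fy"],c["cx"],c["cy"],c["pose"], [k for k in c])
E
```

```text
pics
{'time_s': 0.0, 'joint_positions': array([-8.60870521e+01,  3.02773020e+01,  8.21594652e+01, -3.16963985e-03,
        6.76916469e+01, -1.02262095e+01]), 'qvel': array([ 0.08496252,  0.00044982, -0.08308145, -0.03385198,  0.0010499 ,
       -0.00669268]), 'tau': array([ 6.37398334e-04, -4.40043211e+01, -1.76592869e+01,  6.32627564e-02,
        5.83530567e-02, -1.86941461e-04]), 'position': array([ 0.15264441, -0.60527188,  0.22157243]), 'tcp_rot': array([[ 9.69700188e-01,  2.44297983e-01, -2.04005126e-04],
       [ 2.44297821e-01, -9.69697680e-01,  2.23252856e-03],
       [ 3.47578926e-04, -2.21472137e-03, -9.99997487e-01]]), 'force': array([ 0.18636004,  0.9818288 , -0.09811449]), 'moment': array([-0.01270694, -0.01694812, -0.03587837]), 'opening': 0.9960824031845539}
scene 536.3022519768617 536.3022519768617 317.91335698029565 235.74239981097284 [[-0.48003101  0.4721741  -0.73933879 -0.53255379]
 [-0.87707595 -0.24146091  0.41525221  0.59841107]
 [ 0.01754992  0.84779021  0.53004127  0.85165012]
 [ 0.          0.          0.          1.        ]] ['img', 'depth', 'fx', 'fy', 'cx', 'cy', 'pose']
top 586.6480262821658 586.6480262821658 322.2023490171913 241.85215152841835 [[-0.01151881  0.98621422 -0.16507219  0.33722352]
 [-0.99992354 -0.01061803  0.00633834 -0.00608036]
 [ 0.00449822  0.16513258  0.98626112  1.29723125]
 [ 0.          0.          0.          1.        ]] ['img', 'depth', 'fx', 'fy', 'cx', 'cy', 'pose']
```

View pics/scene0.png

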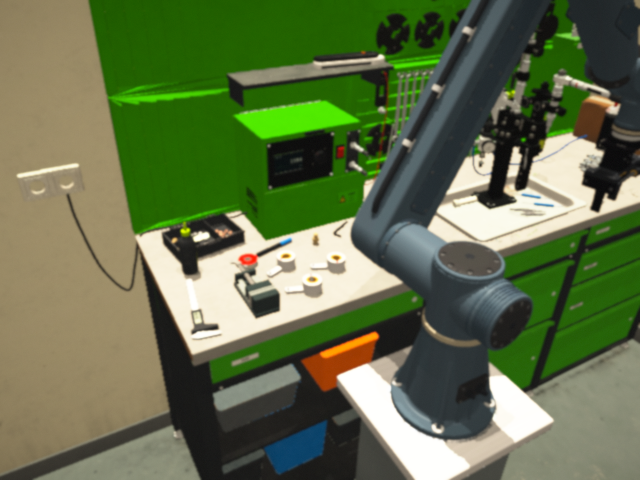

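View pics/top0.png

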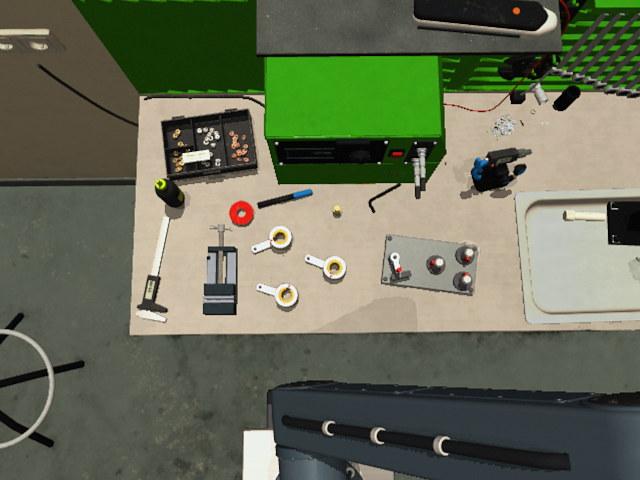

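The plate is at about (430,265) in the top view with its clip to the left (world +y). The three hubs are at about (280,237), (333,267) and (286,294). I'll measure them next.

```bash
cat > h.py <<'E'
import numpy as np, cv2
from rig import status, vision, bot, models
def ray(c,uv):
    d=np.array([(uv[0]-c["cx"])/c["fx"],-(uv[1]-c["cy"])/c["fy"],-1.0])
    return c["pose"][:3,:3]@d, c["pose"][:3,3]
def atz(c,uv,z):
    d,o=ray(c,uv); return o+d*(z-o[2])/d[2]
def dep(c,uv):
    u,v=int(round(uv[0])),int(round(uv[1]))
    z=np.median(c["depth"][v-1:v+2,u-1:u+2]); d,o=ray(c,uv); return o+d*z
def wristpose(c,s):
    T=np.eye(4);T[:3,:3]=s["tcp_rot"];T[:3,3]=s["position"]
    c["pose"]=T@c["hand_eye"]; return c
def proj(c,p):
    q=np.linalg.inv(c["pose"])@np.r_[p,1]; return c["cx"]+c["fx"]*q[0]/-q[2], c["cy"]-c["fy"]*q[1]/-q[2]
E
python3 - <<'E'
from h import *
c=vision.capture("top")
im=c["img"][215:320,245:485,::-1]; cv2.imwrite("pics/crop1.png",cv2.resize(im,None,fx=3.3,fy=3.3,interpolation=cv2.INTER_CUBIC))
Z=dict(station=.018,clip_pivot=.018,clip_post=.059,clip_head=.03,shaft_1_seat=.018,hub_a_center=.017,hub_a_arm=.010,fitting_1=0,hex_key=0,marker=0,tape_roll=0)
for n,z in Z.items():
    for r in models.landmark_of("top",n)[:5]:
        print(n,round(r["confidence"],2),np.round(r["point"],1),atz(c,r["point"],z).round(4))
E
```

```text
station 0.75 [438.  266.6] [ 0.4935 -0.2681  0.018 ]
station 0.53 [465.7 255.9] [ 0.5165 -0.3303  0.018 ]
clip_pivot 0.77 [393.5 257.9] [ 0.5138 -0.1709  0.018 ]
clip_pivot 0.17 [259.7 250.6] [0.5333 0.1237 0.018 ]
clip_post 0.57 [391.2 260.8] [ 0.502  -0.1605  0.059 ]
clip_post 0.5 [398.9 268. ] [ 0.4864 -0.1764  0.059 ]
clip_head 0.42 [397.1 277.7] [ 0.4687 -0.1758  0.03  ]
hub_a_center 0.84 [279.3 234.2] [0.5697 0.0806 0.017 ]
hub_a_arm 0.63 [255.7 248.4] [0.5395 0.1334 0.01  ]
hub_a_arm 0.37 [385.3 198.8] [ 0.6495 -0.1577  0.01  ]
fitting_1 0.51 [279.2 237.1] [0.5662 0.082  0.    ]
fitting_1 0.42 [336.9 210.9] [ 0.625  -0.0485  0.    ]
hex_key 0.55 [398.4 266.6] [ 0.4966 -0.1835  0.    ]
hex_key 0.46 [384.6 200.5] [ 0.648  -0.1571  0.    ]
marker 0.77 [285.2 197.6] [0.6571 0.0684 0.    ]
tape_roll 0.77 [241.1 212.2] [0.6243 0.1681 0.    ]
```

View pics/crop1.png

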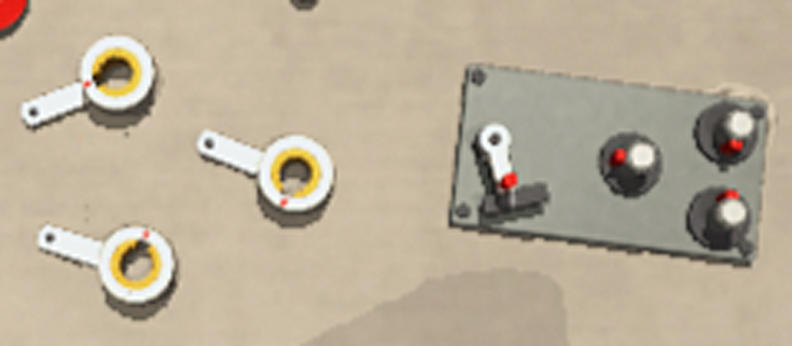

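```bash
cat >> h.py <<'E'
def plan(tp,ang,n=None,s=None,h=-1):
    "down-tool: rows to reach TCP tp with tool x at world angle ang; rotation first with moving axes"
    s=s or status.read_state(); p=s["position"]; R=s["tcp_rot"]
    a0=np.degrees(np.arctan2(R[1,0],R[0,0])); da=(ang-a0+180)%360-180
    d=np.array(tp)-p
    n=n or int(np.ceil(max(np.abs(d).max()/.022,np.linalg.norm(d)/.05,abs(da)/9.5,1)))
    print("from",p.round(4),"a0",round(a0,2),"tilt",R[:,2].round(4),"n",n)
    out=[];a=a0;q=p*0
    for i in range(n):
        r=np.radians(a); w=d*(i+1)/n-q
        v=[(np.cos(r)*w[0]+np.sin(r)*w[1])/.025,(np.sin(r)*w[0]-np.cos(r)*w[1])/.025,-w[2]/.025]
        v=np.round(v,2); rz=round(-da/n/10,2)
        q=q+np.array([np.cos(r)*v[0]+np.sin(r)*v[1],np.sin(r)*v[0]-np.cos(r)*v[1],-v[2]])*.025
        a-=rz*10
        out.append([*map(float,v),0,0,rz,h])
    print(out)
E
python3 - <<'E'
from h import *
c=vision.capture("wrist"); print(c["hand_eye"].round(4), c["fx"],c["cx"],c["cy"]); cv2.imwrite("pics/w0.png",c["img"][:,:,::-1])
plan([.47,-.27,.30],78)
E
```

```text
[[ 2.000e-04  9.677e-01  2.520e-01  6.920e-02]
 [ 1.000e+00 -2.000e-04 -3.000e-04  1.100e-03]
 [-2.000e-04  2.520e-01 -9.677e-01 -1.629e-01]
 [ 0.000e+00  0.000e+00  0.000e+00  1.000e+00]] 376.70948834227545 316.6322791705591 232.57891686788486
from [ 0.1527 -0.606   0.2226] a0 14.14 tilt [ 0. -0. -1.] n 16
[[0.97, -0.62, -0.19, 0, 0, np.float64(-0.4), -1], [1.02, -0.55, -0.2, 0, 0, np.float64(-0.4), -1], [1.05, -0.48, -0.19, 0, 0, np.float64(-0.4), -1], [1.08, -0.41, -0.19, 0, 0, np.float64(-0.4), -1], [1.11, -0.32, -0.2, 0, 0, np.float64(-0.4), -1], [1.13, -0.25, -0.19, 0, 0, np.float64(-0.4), -1], [1.14, -0.17, -0.19, 0, 0, np.float64(-0.4), -1], [1.15, -0.1, -0.2, 0, 0, np.float64(-0.4), -1], [1.16, -0.01, -0.19, 0, 0, np.float64(-0.4), -1], [1.15, 0.08, -0.2, 0, 0, np.float64(-0.4), -1], [1.15, 0.15, -0.19, 0, 0, np.float64(-0.4), -1], [1.13, 0.23, -0.19, 0, 0, np.float64(-0.4), -1], [1.11, 0.3, -0.2, 0, 0, np.float64(-0.4), -1], [1.09, 0.39, -0.19, 0, 0, np.float64(-0.4), -1], [1.06, 0.46, -0.19, 0, 0, np.float64(-0.4), -1], [1.03, 0.54, -0.2, 0, 0, np.float64(-0.4), -1]]
```

View pics/w0.png

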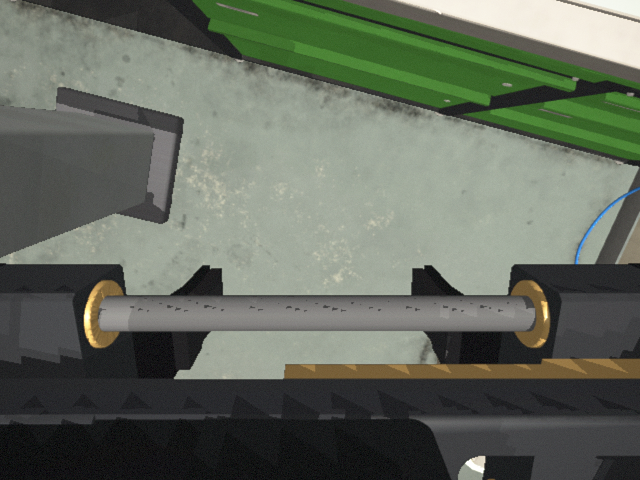

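```bash
sed -i 's/np.round(v,2); rz=round(-da\/n\/10,2)/np.round(v,2); rz=float(round(-da\/n\/10,2))/; s/\.max()\/.022/.max()\/.025/' h.py; python3 - <<'E'
from h import *
plan([.47,-.27,.30],78,n=20)
E
```

```text
from [ 0.1527 -0.606   0.2226] a0 14.14 tilt [ 0. -0. -1.] n 20
[[0.78, -0.5, -0.15, 0, 0, -0.32, -1], [0.81, -0.45, -0.16, 0, 0, -0.32, -1], [0.83, -0.41, -0.15, 0, 0, -0.32, -1], [0.85, -0.36, -0.16, 0, 0, -0.32, -1], [0.87, -0.31, -0.15, 0, 0, -0.32, -1], [0.88, -0.26, -0.16, 0, 0, -0.32, -1], [0.9, -0.21, -0.15, 0, 0, -0.32, -1], [0.91, -0.17, -0.16, 0, 0, -0.32, -1], [0.92, -0.11, -0.15, 0, 0, -0.32, -1], [0.92, -0.06, -0.16, 0, 0, -0.32, -1], [0.93, -0.0, -0.15, 0, 0, -0.32, -1], [0.92, 0.04, -0.16, 0, 0, -0.32, -1], [0.92, 0.09, -0.15, 0, 0, -0.32, -1], [0.91, 0.15, -0.16, 0, 0, -0.32, -1], [0.9, 0.2, -0.15, 0, 0, -0.32, -1], [0.9, 0.24, -0.16, 0, 0, -0.32, -1], [0.87, 0.3, -0.15, 0, 0, -0.32, -1], [0.86, 0.34, -0.16, 0, 0, -0.32, -1], [0.84, 0.4, -0.15, 0, 0, -0.32, -1], [0.81, 0.43, -0.16, 0, 0, -0.32, -1]]
```

>>> send_rows:
  moves:
    - [0.78,-0.5,-0.15,0,0,-0.32,-1]
    - [0.81,-0.45,-0.16,0,0,-0.32,-1]
    - [0.83,-0.41,-0.15,0,0,-0.32,-1]
    - [0.85,-0.36,-0.16,0,0,-0.32,-1]
    - [0.87,-0.31,-0.15,0,0,-0.32,-1]
    - [0.88,-0.26,-0.16,0,0,-0.32,-1]
    - [0.9,-0.21,-0.15,0,0,-0.32,-1]
    - [0.91,-0.17,-0.16,0,0,-0.32,-1]
    - [0.92,-0.11,-0.15,0,0,-0.32,-1]
    - [0.92,-0.06,-0.16,0,0,-0.32,-1]

```text
time_s: 2.0
position: [0.3122, -0.4368, 0.2615]
tcp_rot: [[0.69, 0.724, 0.0], [0.724, -0.69, 0.0], [0.0, 0.0, -1.0]]
force: [0.1, 0.3, -0.3]
opening: 1.002
```

>>> send_rows:
  moves:
    - [0.93,0,-0.15,0,0,-0.32,-1]
    - [0.92,0.04,-0.16,0,0,-0.32,-1]
    - [0.92,0.09,-0.15,0,0,-0.32,-1]
    - [0.91,0.15,-0.16,0,0,-0.32,-1]
    - [0.9,0.2,-0.15,0,0,-0.32,-1]
    - [0.9,0.24,-0.16,0,0,-0.32,-1]
    - [0.87,0.3,-0.15,0,0,-0.32,-1]
    - [0.86,0.34,-0.16,0,0,-0.32,-1]
    - [0.84,0.4,-0.15,0,0,-0.32,-1]
    - [0.81,0.43,-0.16,0,0,-0.32,-1]
    - [0,0,0,0,0,0,-1]
    - [0,0,0,0,0,0,-1]

```text
time_s: 3.5
position: [0.4696, -0.2699, 0.2999]
tcp_rot: [[0.205, 0.979, -0.001], [0.979, -0.205, -0.0], [-0.0, -0.001, -1.0]]
force: [-0.6, 0.1, 0.4]
opening: 1.002
```

```bash
python3 - <<'E'
from h import *
s=status.read_state(); c=wristpose(vision.capture("wrist"),s); print(s["time_s"],s["position"],s["force"])
cv2.imwrite("pics/w1.png",c["img"][:,:,::-1]); np.savez("w1.npz",**c)
Z=dict(station=.018,clip_pivot=.018,clip_post=.059,clip_head=.03,shaft_1_seat=.018)
for n,z in Z.items():
    for r in models.landmark_of("wrist",n)[:3]:
        print(n,round(r["confidence"],2),np.round(r["point"],1),atz(c,r["point"],z).round(4))
E
```

```text
3.5 [ 0.46957231 -0.2698538   0.29992265] [-0.56776624  0.13715523  0.4112159 ]
station 0.74 [342.8 183.4] [ 0.5029 -0.2646  0.018 ]
clip_pivot 0.89 [334.4  95.2] [ 0.5122 -0.1662  0.018 ]
clip_post 0.9 [309.8 107.1] [ 0.483  -0.1757  0.059 ]
clip_head 0.77 [303.6 112.4] [ 0.475  -0.1777  0.03  ]
shaft_1_seat 0.61 [341.2 184. ] [ 0.501  -0.2649  0.018 ]
```

View pics/w1.png

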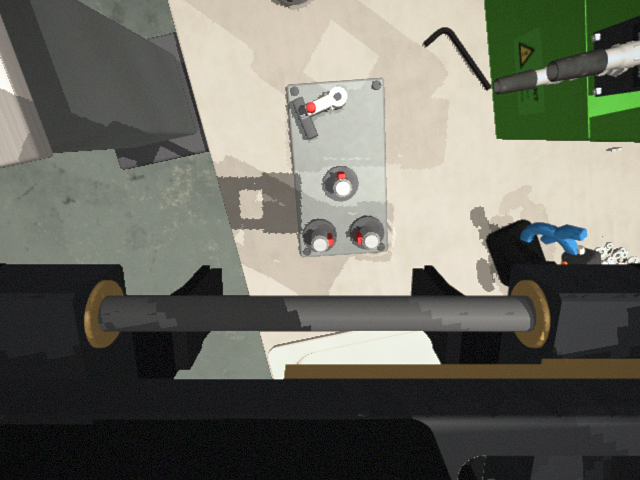

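```bash
cat >> h.py <<'E'
def cloud(c):
    v,u=np.mgrid[0:480,0:640]; Z=c["depth"]
    P=np.stack([(u-c["cx"])/c["fx"]*Z,-(v-c["cy"])/c["fy"]*Z,-Z],-1)@c["pose"][:3,:3].T+c["pose"][:3,3]
    P[Z<=0]=np.nan; return P
E
python3 - <<'E'
from h import *
c=dict(np.load("w1.npz")); P=cloud(c)
print("bench z",np.nanmedian(P[120:200,400:470,2]),"plate",np.nanmedian(P[120:160,345:375,2]))
u=np.mgrid[0:480,0:640]
m=(P[...,2]>.008)&(P[...,2]<.016); m[260:]=0; m[:70]=0; m[:,:270]=0;m[:,400:]=0
Q=P[m][:,:2]; r=cv2.minAreaRect((Q*1000).astype(np.float32)); print(r, cv2.boxPoints(r))
for nm,sl in dict(st=(slice(160,210),slice(315,370)),p1=(slice(210,260),slice(300,338)),p2=(slice(210,260),slice(345,390))).items():
    S=P[sl].reshape(-1,3); t=S[S[:,2]>.052]; print(nm,len(t),t.mean(0),(t.max(0)+t.min(0))/2,np.ptp(t,axis=0), np.median(t[:,2]))
    hsv=cv2.cvtColor(c["img"][sl],cv2.COLOR_RGB2HSV).reshape(-1,3)
    k=((hsv[:,0]<8)|(hsv[:,0]>172))&(hsv[:,1]>150)&(hsv[:,2]>80)&(S[:,2]>.045); print("  key",k.sum(),np.nanmean(S[k],0))
S=P[70:150,285:385].reshape(-1,3); t=S[(S[:,2]>.065)]; print("post",len(t),t.mean(0) if len(t) else 0)
im=c["img"][60:270,270:410,::-1]; cv2.imwrite("pics/w1c.png",cv2.resize(im,None,fx=2.8,fy=2.8,interpolation=cv2.INTER_CUBIC))
E
```

```text
bench z 0.00030512781108327225 plate 0.012584390335894813
((501.7738952636719, -251.7449188232422), (204.83522033691406, 110.15042877197266), 82.12590026855469) [[ 433.18707 -345.65176]
 [ 542.29895 -360.742  ]
 [ 570.3607  -157.83807]
 [ 461.24884 -142.74783]]
st 241 [ 0.49996787 -0.26377359  0.05489736] [ 0.50017404 -0.264284    0.05477833] [0.01921255 0.0193642  0.00554099] 0.05510768385806575
  key 28 [ 0.50098861 -0.251597    0.04856172]
p1 209 [ 0.46295173 -0.32077528  0.05503911] [ 0.46320558 -0.32131216  0.05506021] [0.01894665 0.01822066 0.0060988 ] 0.05530498042988752
  key 31 [ 0.47529787 -0.32258589  0.04856255]
p2 222 [ 0.51993289 -0.3286798   0.05482008] [ 0.52003739 -0.32895481  0.05505073] [0.01936785 0.01898033 0.00598995] 0.055122437413707315
  key 35 [ 0.5079241  -0.32728159  0.04837433]
post 82 [ 0.4837475  -0.17642029  0.07010474]
```

View pics/w1c.png

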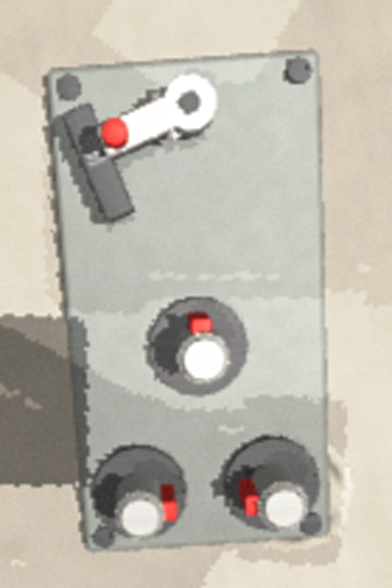

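```bash
python3 - <<'E'
from h import *
plan([.565,.065,.26],118,n=16)
E
```

```text
from [ 0.4695 -0.2704  0.2999] a0 78.08 tilt [-2.e-04  1.e-04 -1.e+00] n 16
[[0.87, 0.06, 0.1, 0, 0, -0.25, -1], [0.87, 0.1, 0.1, 0, 0, -0.25, -1], [0.86, 0.13, 0.1, 0, 0, -0.25, -1], [0.85, 0.18, 0.1, 0, 0, -0.25, -1], [0.85, 0.21, 0.1, 0, 0, -0.25, -1], [0.83, 0.25, 0.1, 0, 0, -0.25, -1], [0.83, 0.28, 0.1, 0, 0, -0.25, -1], [0.81, 0.32, 0.1, 0, 0, -0.25, -1], [0.8, 0.35, 0.1, 0, 0, -0.25, -1], [0.78, 0.39, 0.1, 0, 0, -0.25, -1], [0.76, 0.42, 0.1, 0, 0, -0.25, -1], [0.74, 0.46, 0.1, 0, 0, -0.25, -1], [0.73, 0.49, 0.1, 0, 0, -0.25, -1], [0.7, 0.51, 0.1, 0, 0, -0.25, -1], [0.67, 0.55, 0.1, 0, 0, -0.25, -1], [0.66, 0.58, 0.1, 0, 0, -0.25, -1]]
```

>>> send_rows:
  moves:
    - [0.87,0.06,0.1,0,0,-0.25,-1]
    - [0.87,0.1,0.1,0,0,-0.25,-1]
    - [0.86,0.13,0.1,0,0,-0.25,-1]
    - [0.85,0.18,0.1,0,0,-0.25,-1]
    - [0.85,0.21,0.1,0,0,-0.25,-1]
    - [0.83,0.25,0.1,0,0,-0.25,-1]
    - [0.83,0.28,0.1,0,0,-0.25,-1]
    - [0.81,0.32,0.1,0,0,-0.25,-1]

```text
time_s: 4.8
position: [0.5173, -0.1, 0.2798]
tcp_rot: [[-0.145, 0.989, -0.0], [0.989, 0.145, 0.001], [0.001, -0.0, -1.0]]
force: [0.0, 0.1, -0.6]
opening: 0.997
```

>>> send_rows:
  moves:
    - [0.8,0.35,0.1,0,0,-0.25,-1]
    - [0.78,0.39,0.1,0,0,-0.25,-1]
    - [0.76,0.42,0.1,0,0,-0.25,-1]
    - [0.74,0.46,0.1,0,0,-0.25,-1]
    - [0.73,0.49,0.1,0,0,-0.25,-1]
    - [0.7,0.51,0.1,0,0,-0.25,-1]
    - [0.67,0.55,0.1,0,0,-0.25,-1]
    - [0.66,0.58,0.1,0,0,-0.25,-1]
    - [0,0,0,0,0,0,-1]
    - [0,0,0,0,0,0,-1]

```text
time_s: 6.05
position: [0.5645, 0.0658, 0.26]
tcp_rot: [[-0.472, 0.882, -0.001], [0.882, 0.472, -0.0], [0.0, -0.001, -1.0]]
force: [-0.4, 0.9, 0.4]
opening: 0.999
```

```bash
python3 - <<'E'
from h import *
s=status.read_state(); c=wristpose(vision.capture("wrist"),s); print(s["time_s"],s["position"])
cv2.imwrite("pics/w2.png",c["img"][:,:,::-1]); np.savez("w2.npz",**c)
for n,z in dict(hub_a_center=.017,hub_a_arm=.01).items():
    for r in models.landmark_of("wrist",n)[:4]:
        print(n,round(r["confidence"],2),np.round(r["point"],1),atz(c,r["point"],z).round(4))
E
```

```text
6.05 [0.56448036 0.0657871  0.25997156]
hub_a_center 0.78 [320.7 189.6] [0.5637 0.0766 0.017 ]
hub_a_arm 0.71 [323.2 135. ] [0.5389 0.1282 0.01  ]
```

View pics/w2.png

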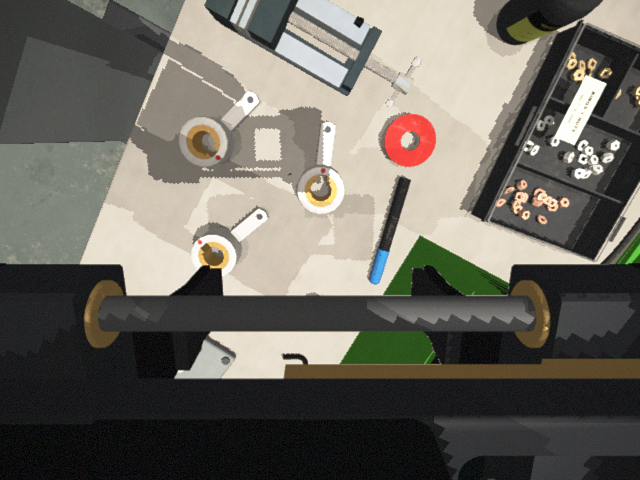

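```bash
python3 - <<'E'
from h import *
c=dict(np.load("w2.npz")); P=cloud(c)
S=P[160:220,293:350].reshape(-1,3); t=S[(S[:,2]>.030)&(S[:,2]<.04)]
q=(t[:,:2]*1000).astype(np.float32); (cx,cy),r=cv2.minEnclosingCircle(q); print("boss",len(t),np.median(t[:,2]),cx,cy,r)
# fit boss outer circle via hull
h=cv2.convexHull(q)[:,0]; A=np.c_[2*h,np.ones(len(h))]; x=np.linalg.lstsq(A,(h**2).sum(1),rcond=None)[0]; print(x[:2],np.sqrt(x[2]+x[0]**2+x[1]**2))
C=x[:2]/1000
S=P[115:180,300:350].reshape(-1,3); a=S[(S[:,2]>.006)&(S[:,2]<.014)]; a=a[np.linalg.norm(a[:,:2]-C,axis=1)>.03]
vx=cv2.fitLine((a[:,:2]*1000).astype(np.float32),cv2.DIST_L2,0,.01,.01).ravel(); print("arm",len(a),a.mean(0),vx,np.degrees(np.arctan2(vx[1],vx[0])),np.degrees(np.arctan2(*(a.mean(0)[:2]-C)[::-1])))
hsv=cv2.cvtColor(c["img"],cv2.COLOR_RGB2HSV); k=((hsv[...,0]<8)|(hsv[...,0]>172))&(hsv[...,1]>120); k[:150]=0;k[190:]=0;k[:,310:][:,30:]=0;k[:,:310]=0
d=np.nanmean(P[k],0); print("dot",k.sum(),d,np.degrees(np.arctan2(*(d[:2]-C)[::-1])))
# neighbours in tool-ish frame about hub
th=np.radians(118); ex=np.array([np.cos(th),np.sin(th)]); ey=np.array([np.sin(th),-np.cos(th)])
hi=(P[...,2]>.005)&(P[...,2]<.08); hi[262:]=0; D=P[...,:2]-C; X=D@ex;Y=D@ey
m=hi&(abs(X)<.02)&(abs(Y)>.027)&(abs(Y)<.09); print(np.c_[X[m],Y[m],P[m][:,2]].round(3)[np.argsort(abs(Y[m]))][:5])
plan([*C,.12],118)
E
```

```text
boss 1383 0.03426762822839746 562.3728637695312 77.91698455810547 24.815813064575195
[562.31461884  77.91464667] 24.61057700048936
arm 563 [0.54429645 0.12393551 0.01062296] [ 3.5994625e-01 -9.3297303e-01  5.4429645e+02  1.2393551e+02] -68.9031 111.38142463110657
dot 13 [0.55472686 0.09697524 0.03504635] 111.70680860077647
[[-0.019  0.079  0.008]
 [-0.02   0.079  0.009]
 [-0.019  0.08   0.012]
 [-0.018  0.08   0.011]
 [-0.018  0.08   0.008]]
from [0.5648 0.065  0.2602] a0 118.09 tilt [ 0.e+00 -2.e-04 -1.e+00] n 6
[[0.08, 0.03, 0.93, 0, 0, 0.0, -1], [0.09, 0.02, 0.94, 0, 0, 0.0, -1], [0.08, 0.03, 0.93, 0, 0, 0.0, -1], [0.08, 0.02, 0.94, 0, 0, 0.0, -1], [0.09, 0.03, 0.93, 0, 0, 0.0, -1], [0.08, 0.02, 0.94, 0, 0, 0.0, -1]]
```

```bash
python3 - <<'E'
from h import *
c=dict(np.load("w2.npz")); P=cloud(c); C=np.array([.5623,.0779])
th=np.radians(111.4); ex=np.array([np.cos(th),np.sin(th)]); ey=np.array([np.sin(th),-np.cos(th)])
hi=(P[...,2]>.005)&(P[...,2]<.08); hi[262:]=0; D=P[...,:2]-C; X=D@ex;Y=D@ey
m=hi&(abs(X)<.02)&(abs(Y)>.027)&(abs(Y)<.09); print(np.c_[X[m],Y[m],P[m][:,2]].round(3)[np.argsort(abs(Y[m]))][:5])
plan([*C,.10],111.4,n=8)
E
```

```text
[[-0.018  0.08   0.009]
 [-0.019  0.08   0.009]
 [-0.02   0.08   0.009]
 [-0.014  0.08   0.009]
 [-0.017  0.081  0.01 ]]
from [0.5648 0.065  0.2602] a0 118.09 tilt [ 0.e+00 -2.e-04 -1.e+00] n 8
[[0.06, 0.02, 0.8, 0, 0, 0.08, -1], [0.07, 0.02, 0.8, 0, 0, 0.08, -1], [0.06, 0.01, 0.8, 0, 0, 0.08, -1], [0.06, 0.02, 0.8, 0, 0, 0.08, -1], [0.07, 0.02, 0.8, 0, 0, 0.08, -1], [0.06, 0.01, 0.81, 0, 0, 0.08, -1], [0.06, 0.02, 0.8, 0, 0, 0.08, -1], [0.07, 0.01, 0.8, 0, 0, 0.08, -1]]
```

>>> send_rows:
  moves:
    - [0.06,0.02,0.8,0,0,0.08,-1]
    - [0.07,0.02,0.8,0,0,0.08,-1]
    - [0.06,0.01,0.8,0,0,0.08,-1]
    - [0.06,0.02,0.8,0,0,0.08,-1]
    - [0.07,0.02,0.8,0,0,0.09,-1]
    - [0.06,0.01,0.81,0,0,0.09,-1]
    - [0.06,0.02,0.8,0,0,0.09,-1]
    - [0.07,0.01,0.8,0,0,0.08,-1]
    - [0,0,0.6,0,0,0,-1]
    - [0,0,0.3,0,0,0,-1]
    - [0,0,0,0,0,0,-1]

```text
time_s: 7.58
position: [0.5624, 0.0783, 0.077]
tcp_rot: [[-0.365, 0.931, -0.001], [0.931, 0.365, 0.0], [0.0, -0.001, -1.0]]
force: [-0.5, -0.9, 0.1]
opening: 0.999
```

```bash
python3 - <<'E'
from h import *
plan([.5623,.0779,.006],111.4,n=4)
s=status.read_state(); c=wristpose(vision.capture("wrist"),s); cv2.imwrite("pics/w3.png",c["img"][:,:,::-1])
E
```

```text
from [0.5624 0.0783 0.077 ] a0 111.43 tilt [-6.e-04  0.e+00 -1.e+00] n 4
[[-0.0, -0.0, 0.71, 0, 0, 0.0, -1], [-0.01, -0.01, 0.71, 0, 0, 0.0, -1], [0.0, 0.0, 0.71, 0, 0, 0.0, -1], [-0.0, -0.0, 0.71, 0, 0, 0.0, -1]]
```

View pics/w3.png

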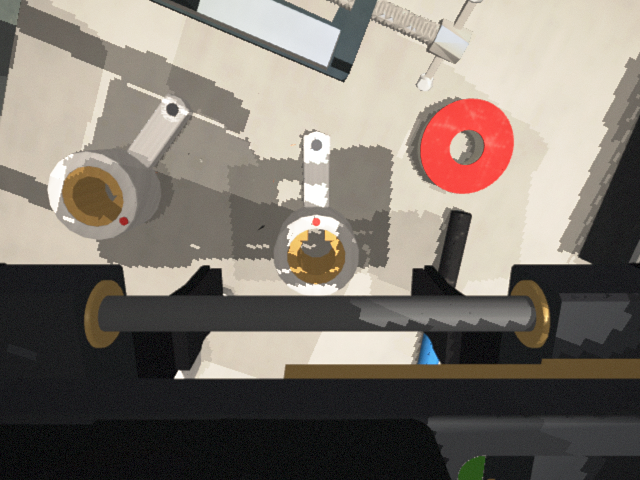

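>>> send_rows:
  moves:
    - [0,0,0.4,0,0,0,-0.7]
    - [-0.01,0,0.7,0,0,0,-0.7]
    - [0,0,0.7,0,0,0,-0.7]
    - [0,0,0.7,0,0,0,-0.7]
    - [0,0,0.33,0,0,0,-0.7]
    - [0,0,0,0,0,0,-0.7]
    - [0,0,0,0,0,0,1]
    - [0,0,0,0,0,0,1]
    - [0,0,0,0,0,0,1]
    - [0,0,0,0,0,0,1]

```text
time_s: 8.88
position: [0.5627, 0.0782, 0.0071]
tcp_rot: [[-0.366, 0.931, 0.0], [0.931, 0.366, -0.0], [-0.0, 0.0, -1.0]]
force: [-1.0, -0.5, 2.7]
opening: 0.572
```

```bash
python3 - <<'E'
from h import *
s=status.read_state(); print(s["position"],s["opening"],s["force"])
E
```

```text
[0.56270606 0.07823772 0.00706679] 0.5724467878790578 [-0.99126731 -0.51370602  2.67886919]
```

>>> send_rows:
  moves:
    - [0,0,-0.4,0,0,0,1]
    - [0,0,-0.8,0,0,0,1]
    - [0,0,-1,0,0,0,1]
    - [0,0,-1,0,0,0,1]
    - [0,0,-1,0,0,0,1]
    - [0,0,-0.4,0,0,0,1]
    - [0,0,0,0,0,0,1]

```text
time_s: 9.75
position: [0.5627, 0.0784, 0.122]
tcp_rot: [[-0.366, 0.931, 0.001], [0.931, 0.366, -0.0], [-0.0, 0.001, -1.0]]
force: [-0.2, -0.4, -3.1]
opening: 0.572
```

```bash
python3 - <<'E'
from h import *
plan([.5000,-.2640,.121],82.2,n=16,h=1)
s=status.read_state(); print(s["opening"],s["force"],s["time_s"]);c=wristpose(vision.capture("wrist"),s); cv2.imwrite("pics/w4.png",c["img"][:,:,::-1])
E
```

```text
from [0.5627 0.0784 0.122 ] a0 111.44 tilt [ 0.0011 -0.     -1.    ] n 16
[[-0.74, -0.46, 0.0, 0, 0, 0.18, 1], [-0.75, -0.43, 0.0, 0, 0, 0.18, 1], [-0.77, -0.42, 0.01, 0, 0, 0.18, 1], [-0.78, -0.38, -0.0, 0, 0, 0.18, 1], [-0.79, -0.37, 0.0, 0, 0, 0.18, 1], [-0.8, -0.33, 0.0, 0, 0, 0.18, 1], [-0.81, -0.32, 0.01, 0, 0, 0.18, 1], [-0.83, -0.28, -0.0, 0, 0, 0.18, 1], [-0.83, -0.26, 0.0, 0, 0, 0.18, 1], [-0.83, -0.24, 0.0, 0, 0, 0.18, 1], [-0.85, -0.2, 0.01, 0, 0, 0.18, 1], [-0.85, -0.19, -0.0, 0, 0, 0.18, 1], [-0.86, -0.15, 0.0, 0, 0, 0.18, 1], [-0.86, -0.13, 0.0, 0, 0, 0.18, 1], [-0.86, -0.1, 0.01, 0, 0, 0.18, 1], [-0.87, -0.07, -0.0, 0, 0, 0.18, 1]]
0.5723878006746331 [-0.24897716 -0.39634569 -3.14749691] 9.75
```

View pics/w4.png

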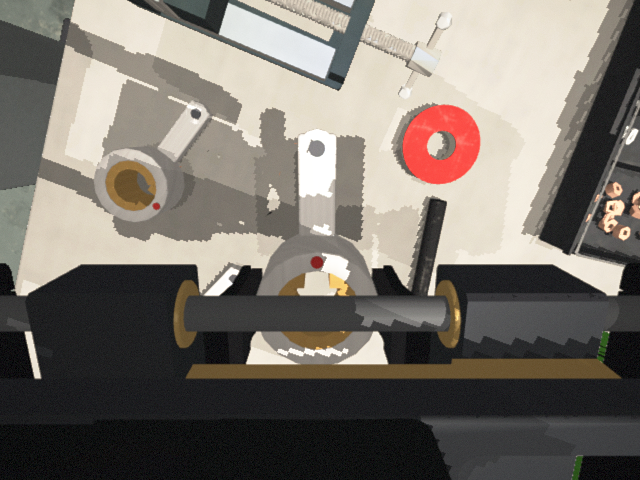

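>>> send_rows:
  moves:
    - [-0.4,-0.24,0,0,0,0.09,1]
    - [-0.74,-0.44,0,0,0,0.18,1]
    - [-0.76,-0.42,0,0,0,0.18,1]
    - [-0.77,-0.4,0,0,0,0.18,1]
    - [-0.79,-0.37,0,0,0,0.18,1]
    - [-0.79,-0.35,0,0,0,0.18,1]
    - [-0.81,-0.32,0,0,0,0.18,1]
    - [-0.82,-0.3,0,0,0,0.18,1]

```text
time_s: 10.8
position: [0.5326, -0.0839, 0.1205]
tcp_rot: [[-0.136, 0.991, -0.002], [0.991, 0.136, 0.001], [0.001, -0.002, -1.0]]
force: [-0.0, 0.3, -2.8]
opening: 0.576
```

>>> send_rows:
  moves:
    - [-0.83,-0.27,0,0,0,0.18,1]
    - [-0.83,-0.25,0,0,0,0.18,1]
    - [-0.84,-0.22,0,0,0,0.18,1]
    - [-0.85,-0.19,0,0,0,0.18,1]
    - [-0.86,-0.17,0,0,0,0.18,1]
    - [-0.86,-0.14,0,0,0,0.18,1]
    - [-0.86,-0.11,0,0,0,0.18,1]
    - [-0.7,-0.08,0,0,0,0.18,1]
    - [-0.3,-0.03,0,0,0,0.1,1]
    - [0,0,0,0,0,0,1]

```text
time_s: 12.05
position: [0.5013, -0.2575, 0.1215]
tcp_rot: [[0.131, 0.991, -0.0], [0.991, -0.131, 0.0], [0.0, -0.0, -1.0]]
force: [0.3, 0.8, -3.4]
opening: 0.573
```

```bash
python3 - <<'E'
from h import *
plan([.5000,-.2640,.075],82.2,n=4,h=1)
s=status.read_state(); print(s["opening"],s["force"],s["time_s"]);c=wristpose(vision.capture("wrist"),s); cv2.imwrite("pics/w5.png",c["img"][:,:,::-1])
np.savez("w5.npz",**c)
P=cloud(c); C=s["position"][:2]
for nm,lo,hi in (("boss top",.145,.155),("arm",.119,.131)):
    m=(P[...,2]>lo)&(P[...,2]<hi)&(np.linalg.norm(P[...,:2]-C,axis=-1)<.08); m[300:]=0
    if nm=="arm": m&=np.linalg.norm(P[...,:2]-C,axis=-1)>.03
    t=P[m]; print(nm,len(t),t.mean(0), (t.max(0)+t.min(0))/2)
    if nm=="arm":
        v=cv2.fitLine((t[:,:2]*1000).astype(np.float32),cv2.DIST_L2,0,.01,.01).ravel(); print(np.degrees(np.arctan2(v[1],v[0])),np.degrees(np.arctan2(*(t.mean(0)[:2]-C)[::-1])))
E
```

```text
from [ 0.5013 -0.2575  0.1215] a0 82.48 tilt [-0.e+00  3.e-04 -1.e+00] n 4
[[-0.07, -0.0, 0.47, 0, 0, 0.01, 1], [-0.06, -0.01, 0.46, 0, 0, 0.01, 1], [-0.07, -0.0, 0.47, 0, 0, 0.01, 1], [-0.06, -0.01, 0.46, 0, 0, 0.01, 1]]
0.5734563294502318 [ 0.33392031  0.81978027 -3.39527747] 12.05
boss top 4007 [ 0.50431098 -0.24252223  0.14874703] [ 0.50365766 -0.24328635  0.14999505]
arm 3694 [ 0.50887524 -0.21023874  0.12514356] [ 0.50372898 -0.22064702  0.12633898]
87.130554 80.87683022531436
```

View pics/w5.png

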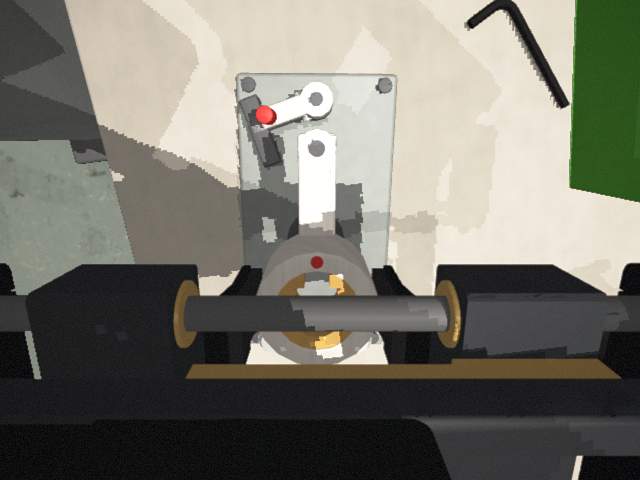

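>>> send_rows:
  moves:
    - [-0.09,0,0.5,0,0,0.03,1]
    - [-0.09,-0.01,0.8,0,0,0,1]
    - [-0.08,-0.01,0.6,0,0,0,1]
    - [0,0,0.2,0,0,0,1]
    - [0,0,0,0,0,0,1]
    - [0,0,0,0,0,0,1]

```text
time_s: 12.85
position: [0.5005, -0.2638, 0.0695]
tcp_rot: [[0.135, 0.991, 0.001], [0.991, -0.135, -0.001], [-0.001, 0.001, -1.0]]
force: [-0.6, -0.2, -2.9]
opening: 0.571
```

```bash
python3 - <<'E'
from h import *
plan([.5000,-.2640,.06],82.2,n=1,h=1)
s=status.read_state(); print(s["opening"],s["force"],s["time_s"]);c=wristpose(vision.capture("wrist"),s); cv2.imwrite("pics/w6.png",c["img"][200:400,220:420,::-1].repeat(3,0).repeat(3,1))
E
```

```text
from [ 0.5005 -0.2638  0.0695] a0 82.24 tilt [ 9.e-04 -6.e-04 -1.e+00] n 1
[[-0.01, -0.02, 0.38, 0, 0, 0.0, 1]]
0.5705185493279372 [-0.59755607 -0.20237517 -2.8931943 ] 12.85
```

View pics/w6.png

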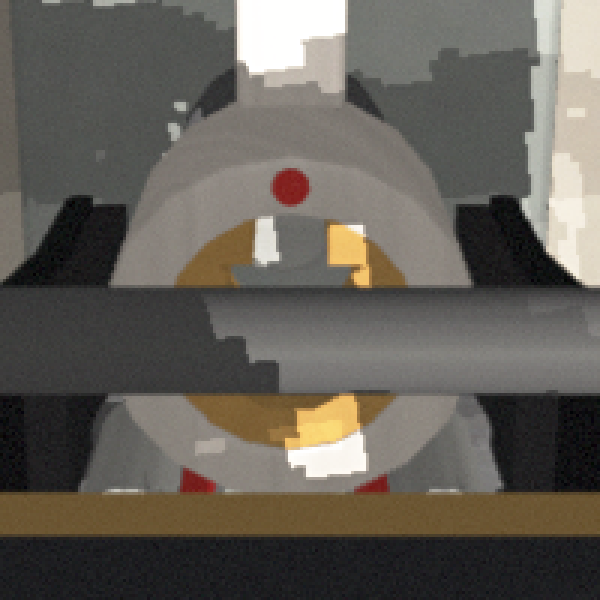

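>>> send_rows:
  moves:
    - [-0.01,-0.02,0.15,0,0,0,1]
    - [0,0,0.15,0,0,0,1]
    - [0,0,0.12,0,0,0,1]
    - [0,0,0,0,0,0,1]

```text
time_s: 13.4
position: [0.4993, -0.2636, 0.0582]
tcp_rot: [[0.135, 0.991, -0.001], [0.991, -0.135, 0.001], [0.0, -0.001, -1.0]]
force: [-0.3, 0.0, -3.0]
opening: 0.57
```

>>> send_rows:
  moves:
    - [0,-0.01,0.1,0,0,0,1]
    - [0,0,0.1,0,0,0,1]
    - [0,0,0.08,0,0,0,1]
    - [0,0,0,0,0,0,1]

```text
time_s: 13.9
position: [0.4992, -0.2637, 0.0513]
tcp_rot: [[0.135, 0.991, -0.0], [0.991, -0.135, 0.0], [0.0, -0.0, -1.0]]
force: [1.0, -0.2, -3.0]
opening: 0.57
```

>>> send_rows:
  moves:
    - [0,-0.01,0.15,0,0,0,1]
    - [0,0,0.2,0,0,0,1]
    - [0,0,0.2,0,0,0,1]
    - [0,0,0.2,0,0,0,1]
    - [0,0,0.15,0,0,0,1]
    - [0,0,0.08,0,0,0,1]
    - [0,0,0,0,0,0,1]

```text
time_s: 14.78
position: [0.499, -0.2637, 0.0269]
tcp_rot: [[0.135, 0.991, -0.0], [0.991, -0.135, 0.0], [0.0, -0.0, -1.0]]
force: [0.0, -0.6, -2.6]
opening: 0.577
```

>>> send_rows:
  moves:
    - [0,0,0.06,0,0,0,1]
    - [0,0,0.04,0,0,0,1]
    - [0,0,0,0,0,0,1]

```text
time_s: 15.15
position: [0.4992, -0.2639, 0.0251]
tcp_rot: [[0.135, 0.991, 0.0], [0.991, -0.135, -0.0], [-0.0, 0.0, -1.0]]
force: [-0.9, 0.0, 1.5]
opening: 0.576
```

>>> send_rows:
  moves:
    - [0,0,0.04,0,0,0,1]
    - [0,0,0,0,0,0,1]
    - [0,0,0,0,0,0,-0.7]
    - [0,0,0,0,0,0,-0.7]
    - [0,0,0,0,0,0,-0.7]
    - [0,0,-0.4,0,0,0,-0.7]
    - [0,0,-0.8,0,0,0,-0.7]
    - [0,0,-1,0,0,0,-0.7]
    - [0,0,-1,0,0,0,-0.7]
    - [0,0,-1,0,0,0,-0.7]
    - [0,0,-0.5,0,0,0,-0.7]
    - [0,0,0,0,0,0,-0.7]

```text
time_s: 16.65
position: [0.4995, -0.2641, 0.142]
tcp_rot: [[0.135, 0.991, 0.002], [0.991, -0.135, -0.001], [-0.001, 0.002, -1.0]]
force: [-0.6, -0.5, 0.6]
opening: 0.852
```

```bash
python3 - <<'E'
from h import *
s=status.read_state(); print(s["opening"],s["force"],s["time_s"],s["position"]);c=wristpose(vision.capture("wrist"),s); cv2.imwrite("pics/w7.png",c["img"][:,:,::-1]); np.savez("w7.npz",**c)
P=cloud(c); C=np.array([.5,-.264]); D=P[...,:2]-C; th=np.radians(82.2); ex=np.array([np.cos(th),np.sin(th)]); ey=np.array([-np.sin(th),np.cos(th)])
X=D@ex;Y=D@ey; V=np.zeros((480,640),bool); V[:262]=1
m=V&(np.hypot(X,Y)<.027)&(np.hypot(X,Y)>.017)&(P[...,2]>.03); print("boss top z",np.median(P[m][:,2]),m.sum())
m=V&(X>.035)&(X<.068)&(abs(Y)<.015)&(P[...,2]>.02); t=P[m]; print("arm z",np.median(t[:,2]),"Y range",Y[m].min(),Y[m].max(),"ang",np.degrees(np.arctan2(*(t.mean(0)[:2]-C)[::-1])))
m=V&(X>.05)&(P[...,2]>.066)&(P[...,2]<.08)&(Y<.06)&(Y>-.03)&(X<.12); print("post",P[m].mean(0),X[m].mean(),Y[m].mean())
for n,z in dict(clip_pivot=.018,clip_post=.059,clip_head=.03,hub_a_arm=.028).items():
    for r in models.landmark_of("wrist",n)[:2]: print(n,round(r["confidence"],2),np.round(r["point"],1),atz(c,r["point"],z).round(4))
E
```

```text
0.8522166068057135 [-0.57850645 -0.5261603   0.5841328 ] 16.65 [ 0.49949133 -0.26409298  0.14199442]
boss top z 0.05249053898167916 2077
arm z 0.028694647626920644 Y range -0.0075786933707280265 0.007861260999802656 ang 82.32838844993732
post [ 0.48430086 -0.17632056  0.07020867] 0.08473759488902749 0.02745335626780258
clip_pivot 0.95 [317.8  93.2] [ 0.5145 -0.1689  0.018 ]
clip_post 0.7 [270.  107.5] [ 0.4833 -0.1772  0.059 ]
clip_head 0.55 [262.7 112.7] [ 0.4746 -0.1776  0.03  ]
clip_head 0.15 [268.6 107.5] [ 0.4793 -0.1748  0.03  ]
hub_a_arm 0.87 [315.1 153.1] [ 0.507  -0.2099  0.028 ]
```

View pics/w7.png

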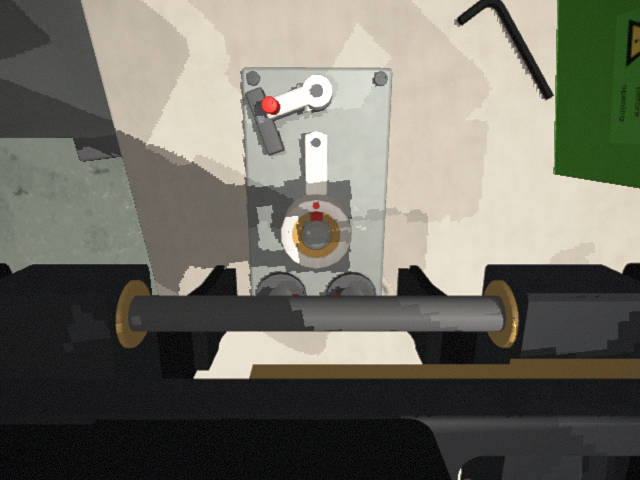

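```bash
python3 - <<'E'
from h import *
c=dict(np.load("w7.npz")); P=cloud(c)
for uv in [(258,100),(262,120),(270,140),(275,148),(290,103),(316,93),(300,99)]: print(uv,dep(c,uv).round(4))
plan([.4840,-.1764,.09],12.7,n=8,h=.2)
E
```

```text
(258, 100) [ 0.4736 -0.1695  0.0358]
(262, 120) [ 0.4741 -0.1827  0.036 ]
(270, 140) [ 0.4773 -0.1965  0.0363]
(275, 148) [ 0.4799 -0.2023  0.0361]
(290, 103) [ 0.4955 -0.1754  0.0487]
(316, 93) [ 0.5128 -0.172   0.0518]
(300, 99) [ 0.5022 -0.1739  0.0487]
from [ 0.4985 -0.2633  0.14  ] a0 82.24 tilt [-0.0018  0.0014 -1.    ] n 8
[[0.42, -0.13, 0.25, 0, 0, 0.87, 0.2], [0.4, -0.19, 0.25, 0, 0, 0.87, 0.2], [0.36, -0.25, 0.25, 0, 0, 0.87, 0.2], [0.32, -0.3, 0.25, 0, 0, 0.87, 0.2], [0.27, -0.35, 0.25, 0, 0, 0.87, 0.2], [0.22, -0.39, 0.25, 0, 0, 0.87, 0.2], [0.15, -0.41, 0.25, 0, 0, 0.87, 0.2], [0.09, -0.43, 0.25, 0, 0, 0.87, 0.2]]
```

>>> send_rows:
  moves:
    - [0.42,-0.13,0.25,0,0,0.87,0.2]
    - [0.4,-0.19,0.25,0,0,0.87,0.2]
    - [0.36,-0.25,0.25,0,0,0.87,0.2]
    - [0.32,-0.3,0.25,0,0,0.87,0.2]
    - [0.27,-0.35,0.25,0,0,0.87,0.2]
    - [0.22,-0.39,0.25,0,0,0.87,0.2]
    - [0.15,-0.41,0.25,0,0,0.87,0.2]
    - [0.09,-0.43,0.25,0,0,0.87,0.2]
    - [0,0,0,0,0,0,0.2]
    - [0,0,0,0,0,0,0.2]

```text
time_s: 18.15
position: [0.4848, -0.1772, 0.0909]
tcp_rot: [[0.975, 0.221, 0.0], [0.221, -0.975, -0.0], [0.0, 0.0, -1.0]]
force: [-0.2, -0.4, 0.2]
opening: 0.4
```

```bash
python3 - <<'E'
from h import *
plan([.4840,-.1764,.054],12.7,n=2,h=.2)
s=status.read_state(); print(s["opening"],s["force"],s["time_s"],s["position"]);c=wristpose(vision.capture("wrist"),s); cv2.imwrite("pics/w8.png",c["img"][:,:,::-1])
E
```

```text
from [ 0.4848 -0.1772  0.0909] a0 12.76 tilt [ 1.e-04 -2.e-04 -1.e+00] n 2
[[-0.01, -0.02, 0.74, 0, 0, 0.0, 0.2], [-0.01, -0.02, 0.74, 0, 0, 0.0, 0.2]]
0.39983438699915236 [-0.19198566 -0.41825991  0.16880563] 18.15 [ 0.4847928  -0.17722306  0.090898  ]
```

View pics/w8.png

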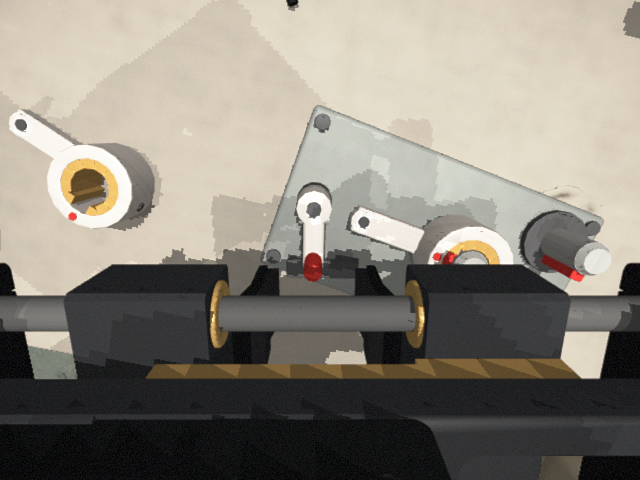

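>>> send_rows:
  moves:
    - [-0.01,-0.02,0.5,0,0,0,0.2]
    - [-0.01,-0.02,0.6,0,0,0,0.2]
    - [0,0,0.36,0,0,0,0.2]
    - [0,0,0,0,0,0,1]
    - [0,0,0,0,0,0,1]
    - [0,0,0,0,0,0,1]
    - [0,0,0,0,0,0,1]

```text
time_s: 19.08
position: [0.4839, -0.1759, 0.0549]
tcp_rot: [[0.976, 0.219, 0.0], [0.219, -0.976, -0.0], [0.0, 0.0, -1.0]]
force: [-0.4, -0.2, 0.9]
opening: 0.097
```

```bash
python3 - <<'E'
from h import *
s=status.read_state(); print(s["opening"]*87,s["force"],s["moment"],s["time_s"],s["position"])
p=s["position"][:2]-np.array([.513,-.1699]); print(p,np.linalg.norm(p),np.degrees(np.arctan2(p[1],p[0])))
E
```

```text
8.398666353290805 [-0.44053321 -0.19723812  0.87802466] [ 0.10010946 -0.03192598 -0.00223513] 19.075 [ 0.48392473 -0.17587949  0.0548859 ]
[-0.02907527 -0.00597949] 0.029683760648446418 -168.37884116607484
```

>>> send_rows:
  moves:
    - [0.01,0.17,0,0,0,-0.8,1]
    - [0.01,0.17,0,0,0,-0.8,1]
    - [0.01,0.17,0,0,0,-0.8,1]
    - [0.01,0.17,0,0,0,-0.8,1]
    - [0,0,0,0,0,0,1]

```text
time_s: 19.7
position: [0.492, -0.1904, 0.0548]
tcp_rot: [[0.713, 0.701, 0.001], [0.701, -0.713, 0.0], [0.001, 0.0, -1.0]]
force: [1.4, 2.8, 1.6]
opening: 0.101
```

```bash
cat > sw.py <<'E'
from h import *
s=status.read_state(); print(s["opening"]*87,s["force"].round(1),s["time_s"],s["position"].round(4))
p=s["position"][:2]-np.array([.513,-.1699]); print("r",np.linalg.norm(p),"q deg",(82.2+180-np.degrees(np.arctan2(p[1],p[0])))%360, "tool q",82.2-np.degrees(np.arctan2(s["tcp_rot"][1,0],s["tcp_rot"][0,0])))
f=s["tcp_rot"].T@s["force"]; print("tool force",f.round(1))
E
python3 sw.py
```

```text
8.752975352213321 [1.4 2.8 1.6] 19.7 [ 0.492  -0.1904  0.0548]
r 0.02933943177683237 q deg 37.96736653024573 tool q 37.668285562706814
tool force [ 3.  -1.  -1.6]
```

>>> send_rows:
  moves:
    - [0.01,0.11,0,0,0,-0.5,1]
    - [0.01,0.11,0,0,0,-0.5,1]
    - [0.01,0.11,0,0,0,-0.5,1]
    - [0.01,0.11,0,0,0,-0.5,1]
    - [0,0,0,0,0,0,1]

```text
time_s: 20.32
position: [0.5002, -0.196, 0.0548]
tcp_rot: [[0.431, 0.903, -0.001], [0.903, -0.431, 0.001], [0.0, -0.002, -1.0]]
force: [-1.1, 4.0, 4.5]
opening: 0.099
```

```bash
python3 sw.py
```

```text
8.63850540424381 [-1.1  4.   4.5] 20.325 [ 0.5002 -0.196   0.0548]
r 0.02909006669474001 q deg 18.198640426884594 tool q 17.708498924398597
tool force [ 3.1 -2.7 -4.5]
```

>>> send_rows:
  moves:
    - [0,0.11,0,0,0,-0.5,1]
    - [0,0.11,0,0,0,-0.5,1]
    - [0,0.11,0,0,0,-0.5,1]
    - [0,0,0,0,0,0,1]

```text
time_s: 20.82
position: [0.5076, -0.1984, 0.0548]
tcp_rot: [[0.182, 0.983, -0.002], [0.983, -0.182, 0.002], [0.002, -0.002, -1.0]]
force: [-2.0, 4.1, 4.8]
opening: 0.1
```

```bash
python3 sw.py
```

```text
8.725052590277663 [-2.   4.1  4.8] 20.825 [ 0.5076 -0.1984  0.0548]
r 0.02897331574721522 q deg 2.902191379491512 tool q 2.7113657382114695
tool force [ 3.7 -2.7 -4.8]
```

>>> send_rows:
  moves:
    - [0,0.07,0,0,0,-0.3,1]
    - [0,0.07,0,0,0,-0.3,1]
    - [0,0,0,0,0,0,1]

```text
time_s: 21.2
position: [0.5108, -0.1988, 0.0547]
tcp_rot: [[0.079, 0.997, -0.003], [0.997, -0.079, 0.002], [0.002, -0.003, -1.0]]
force: [-2.2, 3.8, 5.4]
opening: 0.097
```

```bash
python3 sw.py;  python3 - <<'E'
from h import *
s=status.read_state();c=wristpose(vision.capture("wrist"),s); cv2.imwrite("pics/w9.png",c["img"][:,:,::-1])
c=vision.capture("top"); im=c["img"][215:320,345:485,::-1]; cv2.imwrite("pics/t9.png",cv2.resize(im,None,fx=5,fy=5,interpolation=cv2.INTER_CUBIC))
E
```

```text
8.39857708360152 [-2.2  3.8  5.4] 21.2 [ 0.5108 -0.1988  0.0547]
r 0.02894145956336308 q deg 356.4892948897187 tool q -3.2900777536548986
tool force [ 3.6 -2.5 -5.4]
```

View pics/w9.png

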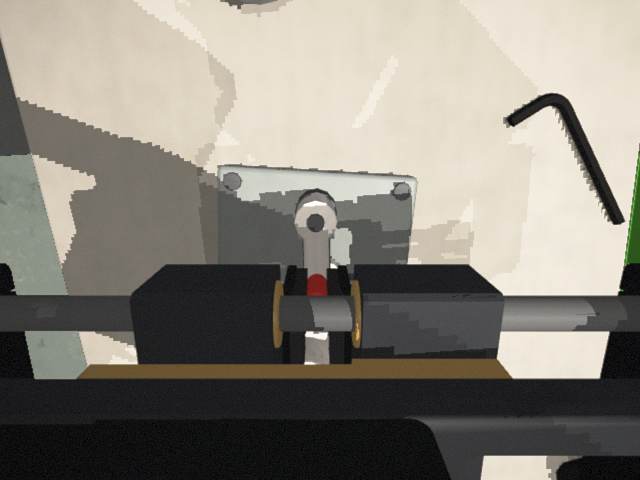

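>>> send_rows:
  moves:
    - [0,0.07,0,0,0,-0.3,1]
    - [0,0.05,0,0,0,-0.2,1]
    - [0,0,0,0,0,0,1]

```text
time_s: 21.68
position: [0.5135, -0.1988, 0.0547]
tcp_rot: [[-0.009, 1.0, -0.003], [1.0, 0.009, 0.002], [0.002, -0.003, -1.0]]
force: [-3.0, 5.0, 5.8]
opening: 0.1
```

```bash
python3 sw.py
```

```text
8.730399802613388 [-3.   5.   5.8] 21.675 [ 0.5135 -0.1988  0.0547]
r 0.028932028654290502 q deg 351.21029334094425 tool q -8.288611290205054
tool force [ 5.1 -3.  -5.8]
```

>>> send_rows:
  moves:
    - [0,0,0,0,0,0,0.2]
    - [0,0,0,0,0,0,0.2]
    - [0,0,0,0,0,0,0.2]
    - [0,0,-0.6,0,0,0,0.2]
    - [0,0,-1,0,0,0,0.2]
    - [0,0,-1,0,0,0,0.2]
    - [-0.6,0,-1,0,0,0,0.2]
    - [-1,0,-1,0,0,0,0.2]
    - [-1,0,-0.5,0,0,0,0.2]
    - [0,0,0,0,0,0,0.2]

```text
time_s: 22.92
position: [0.517, -0.2676, 0.1843]
tcp_rot: [[-0.009, 1.0, 0.004], [1.0, 0.009, -0.003], [-0.004, 0.004, -1.0]]
force: [-0.9, 0.5, -1.3]
opening: 0.403
```

```bash
cat > look.py <<'E'
import sys
from h import *
s=status.read_state(); print(s["opening"],s["force"].round(1),s["time_s"],s["position"].round(4));c=wristpose(vision.capture("wrist"),s); k=sys.argv[1]; np.savez(f"w{k}.npz",**c)
cv2.imwrite(f"pics/w{k}.png",c["img"][:,:,::-1])
P=cloud(c); C=np.array([.4996,-.264]); D=P[...,:2]-C; th=np.radians(82.2); ex=np.array([np.cos(th),np.sin(th)]); ey=np.array([-np.sin(th),np.cos(th)])
X=D@ex;Y=D@ey; V=np.zeros((480,640),bool); V[:262]=1
m=V&(X>.05)&(P[...,2]>.066)&(P[...,2]<.08)&(abs(Y)<.06)&(X<.12); 
if m.any(): print("post st",X[m].mean(),Y[m].mean(),"q",np.degrees(np.arctan2(Y[m].mean(),.095-X[m].mean())))
m=V&(np.hypot(X,Y)<.027)&(np.hypot(X,Y)>.017)&(P[...,2]>.03); print("boss top z",np.median(P[m][:,2]),m.sum())
# height map in station frame, mm
for x in range(28,76,3):
    r=[]
    for y in range(-27,28,3):
        m=V&(abs(X-x/1e3)<.0015)&(abs(Y-y/1e3)<.0015); r.append("%3.0f"%(1e3*np.median(P[m][:,2])) if m.any() else " . ")
    print(x,' '.join(r))
v0,u0=[int(t) for t in proj(c,np.array([*(C+.05*ex),.03]))][::-1]
im=c["img"][max(0,v0-70):v0+70,max(0,u0-90):u0+90,::-1]; cv2.imwrite(f"pics/w{k}c.png",cv2.resize(im,None,fx=4,fy=4,interpolation=cv2.INTER_CUBIC))
E
python3 look.py 10
```

```text
0.4028044214537336 [-0.9  0.5 -1.3] 22.925 [ 0.517  -0.2676  0.1843]
post st 0.06534310755226717 -0.0059570025940489804 q -11.357525146513265
boss top z 0.052502040236341974 1696
28  12  13  12  13  13  13  29  29  29  29  29  12  13  13  13  13  13  13  12
31  13  13  13  13  13  27  29  29  29  29  28  12  12  13  13  13  13  13  13
34  13  13  13  13  13  28  29  29  29  29  28  13  13  13  13  13  12  13  12
37  13  12  13  13  13  28  29  28  28  28  28  13  13  13  13  12  13  13  13
40  12  13  13  13  13  28  29  28  29  29  28  13  13  12  13  13  13  12  13
43  13  13  13  13  12  28  29  29  29  28  13  13  13  13  12  13  13  13  13
46  13  13  13  13  12  29  28  28  29  29  20  13  13  13  13  13  13  13  13
49  12  13  13  12  14  29  30  36  35  36  36  36  13  13  13  13  13  13  12
52  14  24  36  35  36  36  36  37  36  36  36  36  35  13  13  12  13  12  13
55  36  36  36  36  36  36  36  36  36  37  36  36  36  13  13  13  13  12  13
58  36  36  36  36  36  36  36  37  37  36  36  36  34  12  13  13  13  13  13
61  36  36  36  36  36  37  49  70  49  37  13  13  13  13  13  13  12  13  13
64  36  35  34  13  30  36  70  71  71  42  13  13  13  13  13  12  13  12  13
67  12  13  13  12  13  36  70  70  70  48  12  12  13  13  13  13  13  13  13
70  12  13  12  12  13  25  49  68  49  48  12  13  13  13  13  13  12  13  13
73  13  13  13  13  13  13  48  48  49  48  12  13  12  13  13  13  13  13  12
```

View pics/w10c.png

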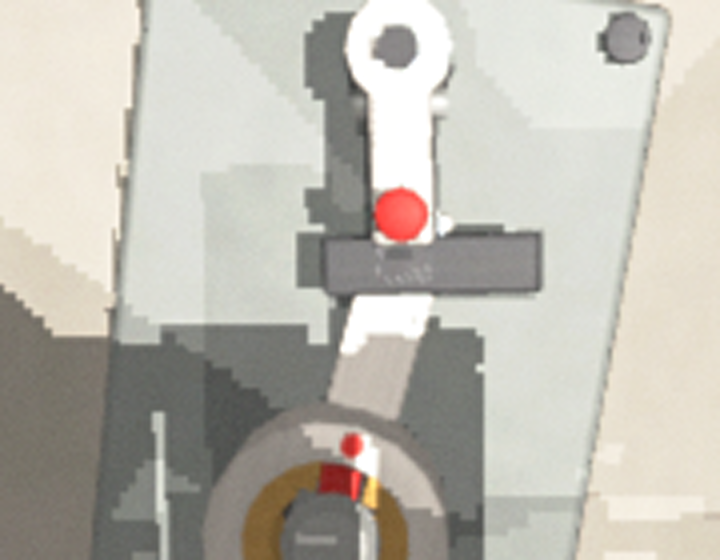

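```bash
python3 - <<'E'
from h import *
plan([.5144,-.2001,.095],90.5,n=4,h=.2)
E
```

```text
from [ 0.5159 -0.2657  0.183 ] a0 90.55 tilt [ 1.4e-03 -7.0e-04 -1.0e+00] n 4
[[0.66, -0.01, 0.88, 0, 0, 0.0, 0.2], [0.65, -0.01, 0.88, 0, 0, 0.0, 0.2], [0.66, -0.01, 0.88, 0, 0, 0.0, 0.2], [0.66, -0.01, 0.88, 0, 0, 0.0, 0.2]]
```

>>> send_rows:
  moves:
    - [0.66,-0.01,0.7,0,0,0,0.2]
    - [0.65,-0.02,0.9,0,0,0,0.2]
    - [0.66,-0.02,0.9,0,0,0,0.2]
    - [0.66,-0.01,0.8,0,0,0,0.2]
    - [0,0,0,0,0,0,0.2]
    - [0,0,0,0,0,0,0.2]

```text
time_s: 23.72
position: [0.514, -0.1995, 0.0999]
tcp_rot: [[-0.012, 1.0, 0.0], [1.0, 0.012, -0.0], [-0.0, 0.0, -1.0]]
force: [0.5, -0.3, -0.4]
opening: 0.4
```

```bash
python3 - <<'E'
from h import *
plan([.5144,-.2001,.055],90.5,n=2,h=.2)
s=status.read_state();c=wristpose(vision.capture("wrist"),s); cv2.imwrite("pics/w11.png",c["img"][:,:,::-1])
E
```

```text
from [ 0.514  -0.1995  0.0999] a0 90.68 tilt [ 4.e-04 -4.e-04 -1.e+00] n 2
[[-0.01, 0.01, 0.9, 0, 0, 0.01, 0.2], [-0.01, 0.01, 0.9, 0, 0, 0.01, 0.2]]
```

View pics/w11.png

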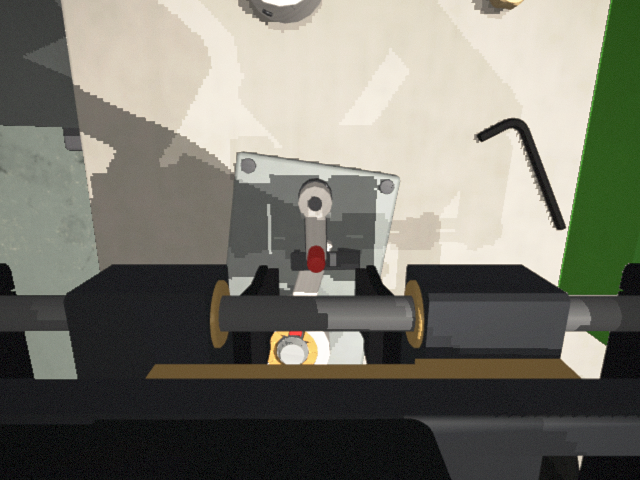

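>>> send_rows:
  moves:
    - [0,0,0.6,0,0,0,0.2]
    - [0,0,0.8,0,0,0,0.2]
    - [0,0,0.4,0,0,0,0.2]
    - [0,0,0,0,0,0,1]
    - [0,0,0,0,0,0,1]
    - [0,0,0,0,0,0,1]
    - [0,0,0,0,0,0,1]

```text
time_s: 24.65
position: [0.5138, -0.1999, 0.0551]
tcp_rot: [[-0.011, 1.0, 0.001], [1.0, 0.011, -0.001], [-0.001, 0.001, -1.0]]
force: [-1.4, -0.1, 1.3]
opening: 0.1
```

```bash
python3 sw.py
```

```text
8.698523581025247 [-1.4 -0.1  1.3] 24.65 [ 0.5138 -0.1999  0.0551]
r 0.02996513845873481 q deg 350.6992363135385 tool q -8.456702623747034
tool force [-0.  -1.4 -1.3]
```

>>> send_rows:
  moves:
    - [0,-0.06,0,0,0,0.3,1]
    - [0,-0.06,0,0,0,0.3,1]
    - [0,0,0,0,0,0,1]

```text
time_s: 25.02
position: [0.5109, -0.1998, 0.0551]
tcp_rot: [[0.093, 0.996, 0.001], [0.996, -0.093, -0.001], [-0.001, 0.001, -1.0]]
force: [-1.4, -0.6, 2.3]
opening: 0.1
```

```bash
python3 sw.py
```

```text
8.735151996589028 [-1.4 -0.6  2.3] 25.025 [ 0.5109 -0.1998  0.0551]
r 0.02999855101136885 q deg 356.200427745259 tool q -2.48237406908288
tool force [-0.7 -1.3 -2.3]
```

>>> send_rows:
  moves:
    - [0,-0.07,0,0,0,0.3,1]
    - [0,0,0,0,0,0,1]

```text
time_s: 25.28
position: [0.5094, -0.1997, 0.0551]
tcp_rot: [[0.144, 0.99, 0.001], [0.99, -0.144, -0.001], [-0.001, 0.001, -1.0]]
force: [-0.2, -0.7, 3.1]
opening: 0.103
```

```bash
python3 sw.py
```

```text
8.980935954995607 [-0.2 -0.7  3.1] 25.275 [ 0.5094 -0.1997  0.0551]
r 0.030041529789018917 q deg 359.13345054414606 tool q 0.48421474206718074
tool force [-0.7 -0.1 -3.1]
```

>>> send_rows:
  moves:
    - [0,0,0,0,0,0,0.2]
    - [0,0,0,0,0,0,0.2]
    - [0,0,0,0,0,0,0.2]
    - [0,0,-0.6,0,0,0,0.2]
    - [0,0,-1,0,0,0,0.2]
    - [0,0,-1,0,0,0,0.2]
    - [-0.6,0,-1,0,0,0,0.2]
    - [-1,0,-1,0,0,0,0.2]
    - [-1,0,-0.5,0,0,0,0.2]
    - [0,0,0,0,0,0,0.2]
    - [0,0,0,0,0,0,0.2]

```text
time_s: 26.65
position: [0.4989, -0.2626, 0.1819]
tcp_rot: [[0.146, 0.989, -0.001], [0.989, -0.146, 0.001], [0.001, -0.001, -1.0]]
force: [-0.3, 0.2, -0.1]
opening: 0.404
```

```bash
python3 look.py 12
```

```text
0.4038811417311024 [-0.3  0.2 -0.1] 26.65 [ 0.4989 -0.2626  0.1819]
post st 0.0649911290414309 -0.0017710062224357015 q -3.377455390638338
boss top z 0.052511799273422255 1713
28  13  13  12  12  12  28  29  29  28  29  28  13  13  13  12  13  13  13  13
31  13  13  13  13  13  28  29  29  29  29  28  12  13  13  13  13  12  12  13
34  13  13  13  13  13  28  28  28  28  29  28  13  12  13  13  13  13  13  13
37  13  13  13  13  13  28  29  29  29  29  28  13  12  13  13  13  12  13  13
40  13  13  13  12  13  28  29  28  29  29  28  13  13  13  13  13  13  13  12
43  13  13  12  13  13  29  29  29  29  28  13  13  13  13  12  13  12  13  13
46  13  13  13  13  13  29  29  29  29  29  13  13  12  13  13  13  12  13  12
49  24  24  24  34  31  29  35  35  36  36  36  36  36  36  14  13  13  12  12
52  36  36  36  36  36  36  36  36  36  36  36  36  36  36  25  13  13  13  13
55  36  36  36  36  37  36  36  36  36  36  36  36  36  36  13  13  14  13  13
58  36  36  36  36  36  36  36  36  37  37  37  36  36  36  35  13  12  13  13
61  35  32  27  35  35  31  35  49  71  70  48  36  14  14  13  13  12  12  12
64  12  13  13  12  28  29  30  70  71  70  70  13  13  13  13  13  13  13  13
67  12  13  13  13  13  29  29  69  70  71  49  13  13  13  13  13  13  13  13
70  13  13  13  13  13  13  13  48  50  50  49  13  13  13  13  13  13  13  13
73  12  13  12  13  13  13  13  48  49  49  48  34  13  13  13  13  13  12  12
```

View pics/w12c.png

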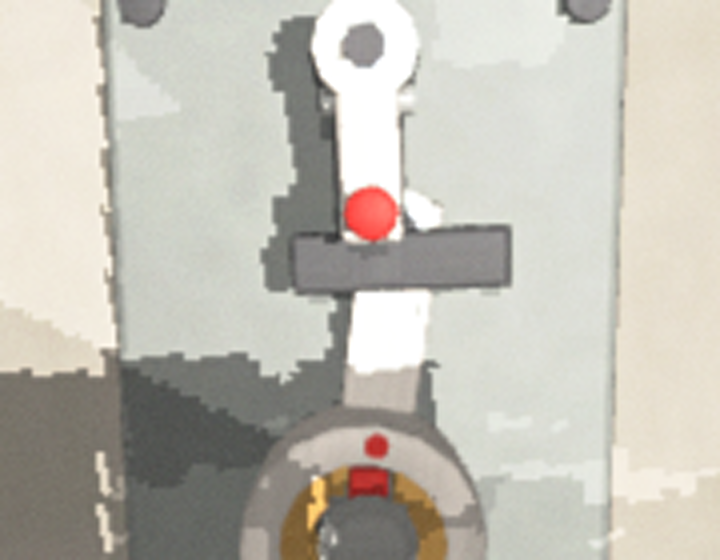

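```bash
python3 - <<'E'
from h import *
c=vision.capture("top"); im=c["img"][180:330,130:500,::-1]; cv2.imwrite("pics/t13.png",cv2.resize(im,None,fx=2.1,fy=2.1,interpolation=cv2.INTER_CUBIC))
print(status.read_state()["time_s"])
E
```

```text
26.75
```

View pics/t13.png

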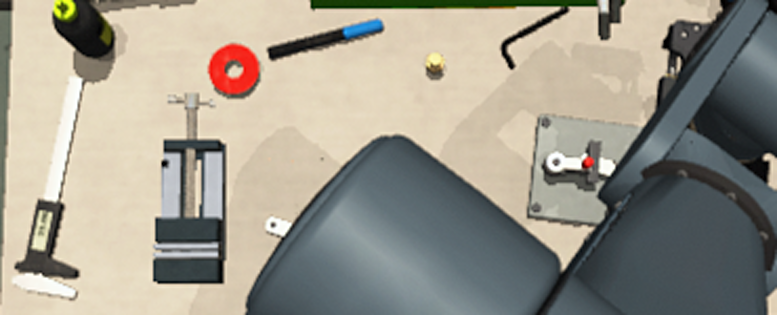

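The tape roll, marker, fitting, hex key and bottle are where they were. The clip at about (575,162) is swung in over the hub arm. I'm handing in now.

```bash
python3 -c "
from rig import bot
print(bot.hand_in())"
```

```text
the job is handed in; nothing more can be done
None
```

I put hub_a on the station shaft and swung the clip in over its arm. I handed the job in at about 27 s. The station shaft is shaft_1, whose key points at the clip, so hub_a, with its keyway in line with its arm, was the match.

- **Hub:** it slid down to the collar without jamming. Its top measured 52.5 mm above the bench, against 52 mm expected when seated. The top of its arm measured 28.7 mm, against 28 mm.
- **Clip:** I gripped the red post and swung it to about 9–11° past zero, then brought it back. It now sits about 1–3° past zero.
- **Tongue:** the wrist force never showed a clear snap. I take the tongue as down because the top of its head measures 36 mm, the same as when the clip was swung out. The arm lies under the head, between the two lugs.
- **Hub play:** the overswing turned the hub about 6° on its key, towards -y. I left it there, so its arm is not exactly straight at the clip.
- **Other things:** in the last overhead picture the fitting, marker, tape roll, hex key and bottle had not moved. The arm hid most of the other two hubs in that picture, but I never touched them. The gripper was clear of everything at hand-in.

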